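# Unpin the parts carrier and hold it level above its nest

### The arm

A 6-joint arm with a two-finger parallel gripper is mounted at the origin on a cart in front of the work surface, level with it; the furniture and walls round the work are solid. World frame = base frame: x ahead of the robot, y to its left, z up, the work surface at z = 0. Lengths are in mm, angles in rad, forces in N, time in s.
With the tool pointing down it reaches from about 275 to 750 mm from the base axis. Payload 10.2 kg.
Tool frame: the origin (TCP) lies between the finger pads; the fingertips stand 8 mm ahead of it and the grasp point (between the pads) lies 11 mm behind it; z points along the fingers, y is the line along which they close (so a half turn about z gives the same grasp; the last joint's range is limited). The gripper opens to 88 mm and grips with 3 to 60 N. Pads are 18 mm wide; open, the fingers measure 123 mm over their backs; the gripper's body (75 mm by 187 mm) begins 45 mm behind the grasp point.
Start: joints at [0.899, 0.313, 1.498, -0, 1.331, -0.223], TCP at [227.802, 473.009, 246.72] pointing down, gripper open.
Joint ranges: [-2.94, 2.94], [-0.97, 2.17], [0.19, 2.56], [-1.23, 4.37], [0.02, 3.11], [-2.88, 2.88]. Speed limits (rad/s): [2.39, 2.39, 3.01, 3.14, 3.14, 3.14].

### API

Orientations are given as a unit quaternion [w, x, y, z].
In Python, from rig import monitor, viewer, close_job, nets gives the robot as it stands.
- The arm moves only by the shell command python3 -m jog 'ROWS'. ROWS is a JSON object of lists of equal length, an entry for each row: "rot": the turn, a rotation vector about the tool's x, y, z in rad, a list of three; "translation": the shift along the tool's x, y, z in cm, a list of three; "hand": the opening, from 0 (shut) to 1 (fully open). A call has 1 to 20 rows; each row is the pose to reach, as a shift and turn from the pose commanded when the call began, along the tool's axes at that moment; what a row does not reach only later rows make up. A row lasts 1/10 s, in which the tool goes at most 50 mm and 8.59 degrees, less where a joint would pass 70% of its speed; a pose out of reach is approached as far as the arm can. A call with a gripper value outside its range is refused whole. The fingers move at their own pace and stop on an object; the grip force is fixed at half the most. Time passes only in rows, so rows that repeat a pose let the fingers close. It gives the time, the measured TCP pose, the force, the opening and the grip force at its end, in the units of the state.
- monitor.get_obs(): the state, without advancing time (a new reading comes with each control period).
- viewer.camera(name): name is "side" or "top" or "wrist"; returns a dict with "img" (420x560x3 uint8, blue, green, red), "range_z" (420x560 float32, mm along the optical axis (not along the pixel's ray), 0 where there is no reading), "vertical_fov" (degrees; the focal length in pixels is half the picture's height over the tangent of half this angle, whatever the lens; pixels are square), "cx", "cy" (the principal point, pixels), "T" (4x4, takes a point from camera to world coordinates); the wrist camera has in their place "hand_eye" (4x4, takes a point from camera to tool coordinates, whose origin is the TCP and whose axes are the flange's). Camera axes: x right, y down, z forward; pixel columns grow to the right and rows downward; lengths in mm; the calibration is good to about 2 mm. A picture is of the moment at which its call begins: read the wrist's pose just before it.
- close_job(): hands the job in; it is judged then, once.
Trained networks look in a picture, given as the dict that the camera call returned (one of the last four; its "shot" number tells which), for a name from the list of things; names that differ only in an ending like _2 or _b are one class to them, and where a whole thing is asked for, a point or a joint stands for the part that bears it (a point fixed in the world has none). Each returns a list of dicts, best first, with "p" (0 to 1); they miss things now and then, are a little off and sometimes report something else, mostly with a low value. They report only what shows in the picture. A call takes as long as a camera call. They do not tell look-alikes from the thing itself.
- nets.regions_of(picture, name): "mask" (420x560 bool, what is visible of it) and "rect" ([centre column, centre row, width, height] in pixels, round what is visible of it).
- nets.mark_of(picture, name): "position" ([column, row] in pixels: a listed point, or the origin of a listed thing).
The state is a dict: "t": time; "joint_positions": joint angles; "qvel": joint speeds; "effort": joint torques, N m; "position": TCP position; "tcp_rot": TCP orientation; "contact_force": force on the tool from outside, world axes, zero at the start; "moment": the same for the moment, N m; "grip_width": finger opening in mm; "finger_force": force on a finger pad.
Only numpy, scipy, OpenCV 4.12 (cv2) and the standard library are available. Lean on these libraries where they do the work, as an engineer would, in place of code of your own. Each camera call takes 0.05 s, during which the arm holds its last target. There are 200 camera calls.

### The job

Draw the locking pin straight out of its bore, lay it in the V-notch of the little rest beside the nest and let it go. Then take the parts carrier by its bar, lift it about 10 cm straight up out of the nest and finish still holding it there, level and still above the nest, with the bolt and the nut standing on it. Leave the other things on the bench alone.

Things in the scene. Friction and masses are not known exactly. Their poses are not given: they have to be found in the camera images.
- nest: Fixed nest: aluminium base plate 110 x 200 x 12 mm, two dark rails that carry the carrier 30 mm above the bench, locators (to 40 mm high) round it with 2 to 3 mm clearance, and at its -y end a steel lock block, 36 mm (x) by 28 mm (y), 78 mm high. Origin on the bench under the middle of the seated carrier; z up.
- nest_bore (a point): Outer mouth of the bore in the lock block: 103 mm from the nest's origin along its -y, 60 mm high. The bore, 12.5 mm wide, runs from here along the nest's +y, 28 mm through the block.
- carrier: Loose aluminium tray, 80 x 130 mm (x, y), 5 mm lip, about 0.4 kg, bridge handle along its y, bolt and nut standing on its floor (z = 6 mm), one at each side of the handle. Origin: centre of its underside; z up; axes as the nest's. The pin catches the upright lug at its -y end (y = -65 to -55 mm, 48 mm high): until the pin is out it lifts only some 5 mm.
- carrier_bar (a point): Middle of the carrier's handle bar, 100 mm above the carrier's origin. The bar lies along the carrier's y axis: 64 mm long, 12 mm wide (x), 14 mm high, on two posts 10 mm square at y = +-18 mm, about 80 mm free below it. Grip it across x from above.
- pin: Loose locking pin, 60 g, level along its own y. Origin: centre of its black knob (22 mm across, 22 mm long); neck 14 mm across from y = 11 to 33 mm; steel shank 10 mm across to the tip. At the start it is fully in the bore, loose by 1 mm, tip to the nest's +y, knob 35 mm outside the bore's mouth; drawing it 55 mm along the nest's -y frees it. Grip the knob from above across y. It may roll about y.
- pin_mid (a point): Middle of the pin's shank, on its axis, 60 mm from the knob's centre towards the tip.
- pin_tip (a point): Tip of the pin's shank, on its axis, 90 mm from the knob's centre.
- rest: Fixed rest for the pin, to the nest's right: foot 60 x 64 x 6 mm with a 50 mm long steel V (90 degrees, mouth 28 mm wide, rim 36 mm high) along its y axis. Origin on the bench under its centre, z up. The shank is to lie along the V, its middle over the V's middle, the knob overhanging at either end.
- rest_notch (a point): Where the middle of the shank comes to lie: on the rest's centre line, 29 mm above the bench; the V runs along y.
- bolt: Loose M16 bolt standing on its head on the carrier, 24 x 28 x 62 mm, 0.13 kg, origin at its underside.
- nut: Loose M16 nut lying flat on the carrier, 24 x 28 x 13 mm, origin at its underside.
- vblock: Bystander: ground steel V-block 50 x 40 x 36 mm behind the nest, origin at its underside.
- disc: Bystander: black toothed disc, 60 mm across, 9 mm thick, behind the nest, origin at its underside.
- core: Bystander: black winding core with two flanges, 62 x 62 x 112 mm, standing to the left, origin at its underside.
- wrench: Bystander: open-ended spanner 150 x 25 x 8 mm lying to the left, origin at its underside centre.
Mind the look-alikes: they are no part of the job. Of the things that look like the pin, the larger one is meant.

How it is judged (in metres and radians):
On the way, in this order (a step that is already met when the one before it is completed fails the run):
1. the pin is drawn clear of the bore while the carrier stays seated (y of pin_tip in the frame of nest below -0.104 m and z of carrier in the frame of nest below 0.036 m), for 0.1 s.
2. the pin lies in the V of the rest, let go, the carrier still seated (x of pin_mid in the frame of rest between -0.007 and 0.007 m and y of pin_mid in the frame of rest between -0.015 and 0.015 m and z of pin_mid in the frame of rest between 0.024 and 0.034 m and angle between the y axis of pin and the y axis of rest, either way round below 0.15 rad and contact force between the fingers and pin below 0.1 N and z of carrier in the frame of nest below 0.036 m), for 0.2 s.
3. the carrier is held in the air, level and still, about 10 cm above its seat (z of carrier in the frame of nest between 0.09 and 0.19 m and horizontal distance between carrier and nest below 0.06 m and angle between carrier's own z axis and vertical below 0.09 rad and linear speed of carrier below 0.02 m/s and angular speed of carrier below 0.15 rad/s and contact force between the fingers and carrier above 1.5 N and distance between the grasp point and carrier_bar below 0.05 m and contact force between carrier and nest below 0.05 N and contact force between carrier and pin below 0.05 N), for 0.5 s.
At the end, for the whole second after the job is handed in: Carrier held by its bar, by the fingers alone, 60-160 mm above its seat, within 60 mm of straight above the nest, tilted under 5 deg, under 20 mm/s; bolt and nut standing on its tray; pin untouched in the rest's V (mid-shank within 15 mm along, 7 mm across, 8 deg) (all of step 3 and x of pin_mid in the frame of rest between -0.007 and 0.007 m and y of pin_mid in the frame of rest between -0.015 and 0.015 m and z of pin_mid in the frame of rest between 0.024 and 0.034 m and angle between the y axis of pin and the y axis of rest, either way round below 0.15 rad and contact force between the fingers and pin below 0.1 N and z of bolt in the frame of carrier between 0.003 and 0.011 m and z of nut in the frame of carrier between 0.003 and 0.011 m and angle between each of bolt, nut's own z axis and vertical below 0.2 rad); the arm keeps its last pose, push and grip.
It fails at once if the bolt or the nut falls over or off the carrier (angle between any of bolt, nut's own z axis and vertical above 0.6 rad or z of any of bolt, nut in the frame of carrier below -0.01 m).
It fails at once if another thing on the bench is disturbed (moved more than 30 mm) (distance of any of vblock, disc, core, wrench from where it was at the start of the episode above 0.03 m).
It also fails if it takes over 54 s, if anything falls off the work surface, if the arm or the gripper's body presses on something with over 40 N, if the wrist force passes 120 N, or if a joint passes its speed limit or range.

## Working session

There is one attempt and no reset: what is moved stays moved. The work goes in short steps, Python scripts to look and compute and a shell command to move; the robot and the scene stay as the last step left them, time stands still between calls to the robot, and variables do not carry over. Pictures are saved under pics/ and viewed, at most 10 in all, crops included, and the job is handed in when it is done.

```bash
ls; mkdir -p pics
cat > h.py <<'E'
import numpy as np, cv2
from rig import monitor, viewer, nets
from scipy.spatial.transform import Rotation as R
def shot(name):
    o=monitor.get_obs(); d=viewer.camera(name)
    if name=="wrist":
        q=np.array(o["tcp_rot"]); T=np.eye(4); T[:3,:3]=R.from_quat(q[[1,2,3,0]]).as_matrix(); T[:3,3]=o["position"]
        d["W"]=T@np.array(d["hand_eye"])
    else: d["W"]=np.array(d["T"])
    d["f"]=d["img"].shape[0]/2/np.tan(np.radians(d["vertical_fov"])/2)
    return d
def ray(d,p):
    v=np.array([(p[0]-d["cx"])/d["f"],(p[1]-d["cy"])/d["f"],1.]); return d["W"][:3,3], d["W"][:3,:3]@v
def at(d,p,z):  # point on ray at height z
    c,v=ray(d,p); return c+v*(z-c[2])/v[2]
def tri(a,p,b,q):
    c1,v1=ray(a,p); c2,v2=ray(b,q)
    s=np.linalg.lstsq(np.c_[v1,-v2],c2-c1,rcond=None)[0]
    A,B=c1+v1*s[0],c2+v2*s[1]; return (A+B)/2,np.linalg.norm(A-B)
def cloud(d,m=None):
    z=d["range_z"]; m=(z>0) if m is None else m&(z>0)
    v,u=np.nonzero(m); zz=z[v,u]
    P=np.c_[(u-d["cx"])/d["f"]*zz,(v-d["cy"])/d["f"]*zz,zz]
    return P@d["W"][:3,:3].T+d["W"][:3,3]
E
python3 - <<'E'
from h import *
np.set_printoptions(precision=1,suppress=True)
print(monitor.get_obs())
S={n:shot(n) for n in("side","top")}
for n,d in S.items(): cv2.imwrite(f"pics/{n}0.png",d["img"]); print(n,d["W"][:3,3],d["f"])
for k in "nest nest_bore carrier carrier_bar pin pin_mid pin_tip rest rest_notch bolt nut core wrench vblock disc".split():
    r={n:nets.mark_of(d,k)[:3] for n,d in S.items()}
    for n in r: print(k,n,[(np.round(x["position"],1).tolist(),round(x["p"],2)) for x in r[n]])
    if all(r.values()):
        print("   ",*tri(S["side"],r["side"][0]["position"],S["top"],r["top"][0]["position"]))
E
```

```text
pics
{'t': 0.0, 'joint_positions': array([ 0.9,  0.3,  1.5, -0. ,  1.3, -0.2]), 'qvel': array([ 0.,  0.,  0., -0.,  0., -0.]), 'effort': array([ -0. , -40.2, -25.2,   0.1,   0. ,  -0. ]), 'position': array([227.6, 472.8, 246.2]), 'tcp_rot': array([-0. ,  0.2,  1. , -0. ]), 'contact_force': array([0.2, 0. , 0.4]), 'moment': array([-0.,  0.,  0.]), 'finger_force': 0.0, 'grip_width': 88.12842056316589}
side [ 430.4 -981.   719.2] 466.65921494037815
top [ 406.9   57.3 1810.8] 520.1473308551537
nest side [([263.6, 284.0], 0.78)]
nest top [([326.4, 228.4], 0.82), ([327.9, 226.9], 0.32)]
    [496.8 -97.7  15.5] 5.141306419906607
nest_bore side [([243.8, 225.6], 0.56)]
nest_bore top [([355.5, 230.5], 0.98), ([345.1, 200.5], 0.33)]
    [ 469.2 -168.2  226.3] 29.01403389499468
carrier side [([263.4, 274.0], 0.67)]
carrier top [([326.1, 226.6], 0.82)]
    [499.6 -94.2  42.5] 8.918535573755738
carrier_bar side [([256.5, 239.4], 0.6)]
carrier_bar top [([326.2, 230.0], 0.78)]
    [485.9 -86.7 136.5] 4.18102050219451
pin side [([263.4, 305.9], 0.71), ([330.2, 324.7], 0.61)]
pin top [([363.7, 233.6]
[... 639 characters left out ...]
de [([259.7, 264.3], 0.6)]
bolt top [([311.9, 230.7], 0.59)]
    [490.1 -46.6  36.7] 1.1477402518751276
nut side []
nut top [([347.3, 229.9], 0.73), ([333.9, 229.3], 0.42)]
core side [([255.2, 183.7], 0.61)]
core top [([158.0, 222.7], 0.57), ([317.5, 201.3], 0.46)]
    [517.2 489.7  -6.9] 14.442679738807538
wrench side [([241.8, 223.9], 0.69)]
wrench top [([237.3, 236.4], 0.57), ([344.8, 231.9], 0.55)]
    [463.6 210.3   2.2] 6.247014432943806
vblock side [([305.9, 279.6], 0.81), ([258.5, 261.8], 0.29)]
vblock top [([320.5, 200.6], 0.62)]
    [598.9 -77.7  -0.2] 3.402830978542886
disc side [([311.2, 300.0], 0.58)]
disc top [([345.1, 202.0], 0.63)]
    [ 595.1 -162.9    7.3] 4.178264765295347
```

Run:
```python
import cv2
a=cv2.imread("pics/side0.png")[170:420,180:400]; cv2.imwrite("pics/side0c.png",cv2.resize(a,None,fx=2.4,fy=2.4))
a=cv2.imread("pics/top0.png")[150:300,280:450]; cv2.imwrite("pics/top0c.png",cv2.resize(a,None,fx=4,fy=4))
```

```text
(no output)
```

View pics/side0c.png

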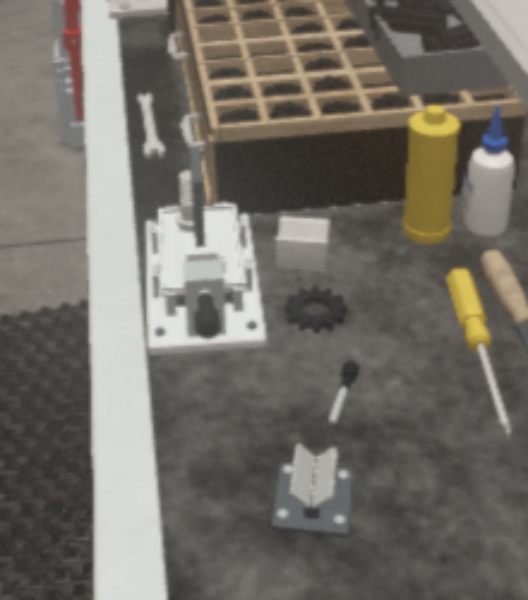

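View pics/top0c.png

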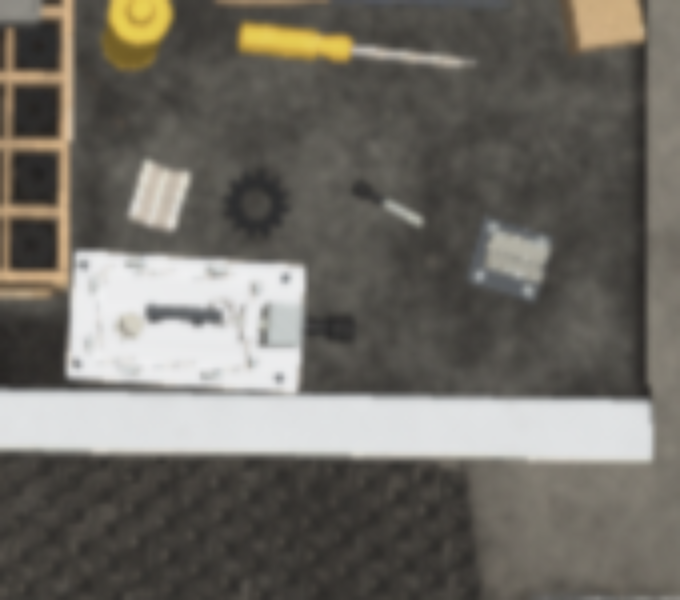

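Side view: knob of the seated pin at about (267,300), small look-alike lying at (322,335), rest at (310,372). In the top view the knob is at (365,232), the nest is turned a few degrees, and the rest is turned more. I'll get the cloud heights next.

```bash
cat >> h.py <<'E'
def Tt():
    o=monitor.get_obs(); q=np.array(o["tcp_rot"]); return R.from_quat(q[[1,2,3,0]]).as_matrix(),np.array(o["position"])
def plan(target,ydir=None):
    """world target mm, wanted tool-y heading (mod pi) -> tool cm, rotvec"""
    M,p=Tt(); print("tool cm",np.round(M.T@(np.array(target)-p)/10,3))
    if ydir is not None:
        y=np.r_[ydir,0]/np.linalg.norm(ydir); y=y if y@M[:,1]>0 else -y
        z=np.array([0,0,-1.]); G=np.c_[np.cross(y,z),y,z]
        print("rot",np.round(R.from_matrix(M.T@G).as_rotvec(),4))
E
python3 - <<'E'
from h import *
np.set_printoptions(precision=1,suppress=True)
d=shot("top"); P=cloud(d)
M,p=Tt(); print(M,p); w=shot("wrist"); print(np.array(w["hand_eye"]),w["f"])
print("max heights on 100mm grid, x rows 250..750, y cols 500..-500")
for x in range(200,800,100):
    print(x,[int(max(P[(abs(P[:,0]-x)<50)&(abs(P[:,1]-y)<50)][:,2],default=-1)) for y in range(500,-501,-100)])
plan([450,-150,330],[0.05,1]); plan([480,-250,330],[0.05,1])
for n in("nest","carrier","rest","pin"):
    for r in nets.regions_of(d,n)[:2]:
        Q=cloud(d,r["mask"]); (c,s,a)=cv2.minAreaRect(Q[:,:2].astype(np.float32)); print(n,r["p"],c,s,a,Q[:,2].min(),Q[:,2].max())
E
```

```text
[[-0.9  0.4  0. ]
 [ 0.4  0.9  0. ]
 [-0.   0.  -1. ]] [227.8 473.  246.7]
[[   0.    -1.    -0.3   69.8]
 [   1.     0.     0.     0.3]
 [  -0.    -0.3    1.  -138.5]
 [   0.     0.     0.     1. ]] 301.95725090204354
max heights on 100mm grid, x rows 250..750, y cols 500..-500
200 [550, 579, 584, -23, 10, 3, 14, 7, -886, -888, -886]
300 [533, 545, -888, -886, -884, -889, -895, -880, -890, -876, -892]
400 [31, 12, 12, 13, 15, 18, 46, 18, 14, 13, 14]
500 [117, 127, 122, 125, 125, 126, 145, 87, 15, 41, 14]
600 [109, 126, 127, 125, 129, 126, 43, 19, 19, 42, 15]
700 [54, 695, 693, 692, 692, 693, 692, 690, 690, 690, 684]
tool cm [-47.1 -46.5  -8.3]
rot [-0.  -0.  -0.4]
tool cm [-54.1 -54.2  -8.3]
rot [-0.  -0.  -0.4]
nest 0.7 (495.3663635253906, -98.19670104980469) (202.40916442871094, 110.69049072265625) 86.60835266113281 -7.958958479304783 87.99190285133932
carrier 0.71 (555.9479370117188, -380.00238037109375) (67.08558654785156, 59.73207092285156) 74.864013671875 -5.583854028505812 42.87951004264937
carrier 0.69 (496.99420166015625, -86.8978042602539) (139.6844482421875, 83.13611602783203) 87.02603149414062 1.1320346584864183 145.10898277395108
rest 0.56 (554.3558959960938, -378.0938415527344) (64.17403411865234, 59.14872360229492) 76.43958282470703 -6.005369892268618 42.87951004264937
rest 0.55 (462.6641540527344, 215.7953643798828) (134.97386169433594, 20.900096893310547) 89.42279052734375 -0.5564561158214474 19.575311565560696
pin 0.64 (496.6592102050781, -98.3870849609375) (201.9724578857422, 114.538330078125) 87.67272186279297 -7.633725074281301 87.99190285133932
pin 0.62 (488.4471435546875, -215.39505004882812) (17.138580322265625, 35.9853515625) 1.4490363597869873 56.247117758688546 74.77255509812426
```

```bash
python3 -m jog '{"translation":[[-4,-4,-3],[-8,-8,-6],[-11,-11,-8],[-14,-14,-8],[-17,-17,-8],[-20,-20,-8],[-23,-23,-8],[-26,-26,-8],[-29,-29,-8],[-32,-32,-8],[-35,-35,-8],[-38,-38,-8],[-41,-41,-8],[-44,-44,-8],[-47,-47,-8],[-50,-50,-8],[-52,-52,-8],[-54,-54,-8],[-54,-54,-8],[-54,-54,-8]],"rot":[[0,0,0],[0,0,-0.02],[0,0,-0.05],[0,0,-0.08],[0,0,-0.11],[0,0,-0.14],[0,0,-0.17],[0,0,-0.2],[0,0,-0.23],[0,0,-0.26],[0,0,-0.29],[0,0,-0.32],[0,0,-0.35],[0,0,-0.38],[0,0,-0.4],[0,0,-0.4],[0,0,-0.4],[0,0,-0.4],[0,0,-0.4],[0,0,-0.4]],"hand":[1,1,1,1,1,1,1,1,1,1,1,1,1,1,1,1,1,1,1,1]}'
python3 - <<'E'
from h import *
np.set_printoptions(precision=1,suppress=True)
print(monitor.get_obs()["qvel"],*Tt())
d=shot("wrist"); cv2.imwrite("pics/w1.png",d["img"])
for k,z in dict(nest_bore=60,carrier_bar=130,pin=60,pin_mid=60,rest=0,rest_notch=29,nest=0,carrier=30).items():
    for x in nets.mark_of(d,k)[:2]: print(k,np.round(x["position"]),round(x["p"],2),at(d,x["position"],z))
    r=nets.regions_of(d,k)
    if r:
        Q=cloud(d,r[0]["mask"]); (c,s,a)=cv2.minAreaRect(Q[:,:2].astype(np.float32)); print("  region",r[0]["p"],c,s,a,np.percentile(Q[:,2],[2,50,98]))
E
```

```text
t: 3.9
position: [479.9, -247.7, 326.4]
tcp_rot: [-0.0, 0.025, 1.0, 0.0]
contact_force: [-0.6, 0.3, -0.5]
grip_width: 88.0
finger_force: 0.0
[ 0. -0.  0.  0. -0.  0.] [[-1.  0. -0.]
 [ 0.  1.  0.]
 [ 0.  0. -1.]] [ 479.9 -247.7  326.4]
nest_bore [324. 182.] 0.73 [ 489.4 -187.9   60. ]
  region 0.57 (495.5711975097656, -93.75233459472656) (209.8821258544922, 113.82198333740234) 87.8384017944336 [ 9.9 13.1 79.3]
carrier_bar [424. 192.] 0.94 [493.5 -83.1 130. ]
  region 0.74 (597.0109252929688, -157.0684356689453) (57.00506591796875, 58.76485061645508) 9.892088890075684 [-0.2  9.  11. ]
pin [304. 181.] 0.76 [ 486.6 -215.1   60. ]
pin [285. 250.] 0.48 [ 586.3 -244.8   60. ]
  region 0.8 (597.7208862304688, -269.6095275878906) (63.35964584350586, 19.39121437072754) 52.661556243896484 [ 0.9  9.4 16.1]
pin_mid [345. 182.] 0.79 [ 492. -159.   60.]
pin_mid [261. 241.] 0.61 [ 570.8 -277.9   60. ]
  region 0.92 (496.51580810546875, -190.89810180664062) (84.1871337890625, 35.23415756225586) 86.29464721679688 [59.4 66.1 71.1]
rest [204. 217.] 0.93 [ 548.7 -372.2    0. ]
  region 0.6 (554.2653198242188, -377.87799072265625) (66.48473358154297, 62.39499282836914) 74.68065643310547 [ 3.4  8.2 36. ]
rest_notch [199. 230.] 0.65 [ 560.2 -374.6   29. ]
  region 0.96 (554.505126953125, -378.24853515625) (65.97728729248047, 63.02213668823242) 74.21923065185547 [ 4.   8.6 36.1]
nest [325. 182.] 0.67 [ 501.9 -177.7    0. ]
nest [393. 239.] 0.61 [602.4 -66.6   0. ]
  region 0.8 (496.29205322265625, -96.06388854980469) (199.2430419921875, 113.34733581542969) 87.15773010253906 [10.4 13.1 79.4]
carrier [395. 179.] 0.85 [496.4 -79.9  30. ]
carrier [347. 180.] 0.51 [ 494.5 -149.1   30. ]
  region 0.71 (499.9476318359375, -73.3165283203125) (171.38473510742188, 88.98629760742188) 87.14936065673828 [ 33.5  37.6 138. ]
```

View pics/w1.png

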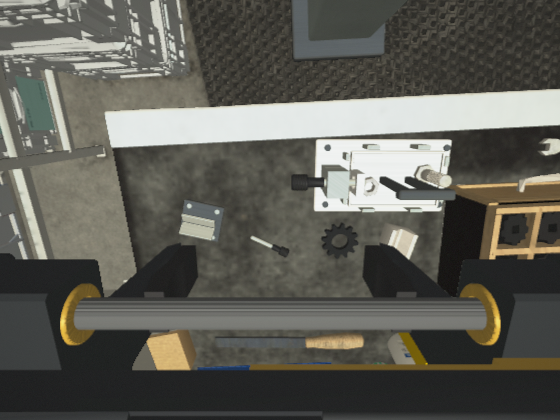

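Wrist view: the knob is at (302,182) with the neck pointing right into the block at (338,182). The look-alike is at (270,245), the rest at (200,222), and the bar at (415,190). Next I'll refine by depth.

Run:
```python
from h import *
np.set_printoptions(precision=1,suppress=True)
rect=lambda Q: cv2.minAreaRect(Q[:,:2].astype(np.float32))
for n in("wrist","top","side"):
    d=shot(n); P=cloud(d); print("==",n)
    k=P[(abs(P[:,0]-487)<25)&(P[:,1]>-245)&(P[:,1]<-203)&(P[:,2]>48)&(P[:,2]<85)]
    if len(k)>5: print("knob",len(k),k.min(0),k.max(0),k.mean(0),rect(k))
    nk=P[(abs(P[:,0]-487)<25)&(P[:,1]>-206)&(P[:,1]<-192)&(P[:,2]>55)&(P[:,2]<75)]
    if len(nk)>3: print("neck",len(nk),nk.mean(0),nk.max(0))
    b=P[(abs(P[:,0]-490)<30)&(abs(P[:,1]+83)<45)&(P[:,2]>118)&(P[:,2]<150)]
    if len(b)>5: print("bar",len(b),rect(b),b[:,2].max(),np.median(b[:,2]))
    bl=P[(abs(P[:,0]-490)<30)&(P[:,1]<-150)&(P[:,1]>-200)&(P[:,2]>74)&(P[:,2]<84)]
    if len(bl)>5: print("block",len(bl),rect(bl),np.median(bl[:,2]))
    pl=P[(abs(P[:,0]-495)<75)&(abs(P[:,1]+95)<125)&(P[:,2]>9)&(P[:,2]<16)]
    if len(pl)>50 and n!="top": print("plate",rect(pl))
    r=P[(abs(P[:,0]-555)<45)&(abs(P[:,1]+378)<45)]
    v=r[(r[:,2]>14)]; ft=r[(r[:,2]>3)]
    if len(v)>5: print("V",len(v),rect(v),v[:,2].max(),"foot",rect(ft))
    if n=="wrist":
        c=np.array([554.3,-378.]);u=np.array([.26,.966]);e=np.array([.966,-.26])
        A=np.c_[(v[:,:2]-c)@e,(v[:,:2]-c)@u,v[:,2]]
        for a in range(-20,21,2):
            s=A[(abs(A[:,0]-a)<1)]; 
            if len(s): print(a,len(s),np.median(s[:,2]),s[:,1].min(),s[:,1].max())
```

```text
== wrist
knob 319 [ 476.9 -232.8   58.7] [ 497.8 -203.    72.4] [ 486.7 -219.4   67. ] ((487.43829345703125, -217.7190704345703), (29.6007137298584, 20.159299850463867), 86.6911392211914)
neck 107 [ 488.2 -199.1   64.7] [ 495.  -192.2   67.1]
bar 711 ((494.4009094238281, -83.98727416992188), (63.84095764160156, 12.052797317504883), 87.6654052734375) 139.46478431387385 136.9920474977095
block 601 ((490.22052001953125, -172.3269805908203), (28.45208168029785, 35.98057556152344), 87.61951446533203) 78.51563920628666
plate ((506.60333251953125, -83.01826477050781), (225.9058074951172, 132.179931640625), 87.23098754882812)
V 674 ((553.5174560546875, -376.86712646484375), (50.099815368652344, 33.066471099853516), 74.68212890625) 37.670553955378466 foot ((553.4364624023438, -376.75958251953125), (63.925357818603516, 60.21025085449219), 73.97152709960938)
-18 13 34.56349649204435 -22.701721658473858 20.791431545697613
-16 48 35.39316733371254 -23.65835822254301 25.311520683933107
-14 38 35.318824999707175 -21.960285898149575 25.844711077083783
-12 26 33.478867308700586 -22.09633406117464 24.
[... 1565 characters left out ...]
0349121), 83.98544311523438)
neck 28 [ 488.6 -198.3   65.1] [ 495.6 -192.1   70.7]
bar 103 ((494.19708251953125, -85.35386657714844), (62.272430419921875, 11.992310523986816), 87.22482299804688) 140.26359368564306 137.4650397927012
block 167 ((490.17041015625, -169.58612060546875), (39.134944915771484, 35.07490158081055), 84.99761199951172) 79.10122917563808
plate ((504.5144958496094, -89.35225677490234), (218.0531463623047, 132.53453063964844), 87.8001708984375)
V 406 ((552.8950805664062, -377.1526794433594), (52.27782440185547, 32.80375289916992), 74.39336395263672) 39.47813015293707 foot ((554.5352172851562, -378.8403625488281), (88.71994018554688, 87.78268432617188), 0.14461728930473328)
```

Run:
```python
from h import *
o=monitor.get_obs(); print(np.round(o["joint_positions"],3))
for t in([487.6,-221.5,120],[487.6,-221.5,49]): plan(t,[0.999,-0.045])
M,p=Tt(); print(np.round(M,3))
```

```text
[-0.694  0.305  1.302 -0.     1.535 -2.216]
tool cm [-0.629  2.668 20.672]
rot [-0.     -0.      1.5669]
tool cm [-0.629  2.668 27.772]
rot [-0.     -0.      1.5669]
[[-0.999  0.049 -0.   ]
 [ 0.049  0.999 -0.   ]
 [ 0.    -0.    -1.   ]]
```

```bash
python3 -m jog '{"translation":[[-0.6,2.7,2],[-0.6,2.7,4],[-0.6,2.7,6],[-0.6,2.7,8],[-0.6,2.7,10],[-0.6,2.7,12],[-0.6,2.7,14],[-0.6,2.7,16],[-0.6,2.7,18],[-0.6,2.7,19],[-0.6,2.7,20],[-0.6,2.7,20.6],[-0.6,2.7,20.6],[-0.6,2.7,20.6],[-0.6,2.7,20.6]],"rot":[[0,0,0.13],[0,0,0.26],[0,0,0.39],[0,0,0.52],[0,0,0.65],[0,0,0.78],[0,0,0.91],[0,0,1.04],[0,0,1.17],[0,0,1.3],[0,0,1.43],[0,0,1.567],[0,0,1.567],[0,0,1.567],[0,0,1.567]],"hand":[1,1,1,1,1,1,1,1,1,1,1,1,1,1,1]}'
python3 - <<'E'
from h import *
np.set_printoptions(precision=1,suppress=True)
rect=lambda Q: cv2.minAreaRect(Q[:,:2].astype(np.float32))
M,p=Tt(); print(np.round(M,3),p)
d=shot("wrist"); cv2.imwrite("pics/w2.png",d["img"]); P=cloud(d)
k=P[(abs(P[:,0]-487)<20)&(P[:,1]>-245)&(P[:,1]<-209)&(P[:,2]>52)&(P[:,2]<85)]
if len(k)>5:
    print(len(k),k.min(0),k.max(0),rect(k)); t=k[k[:,2]>k[:,2].max()-3]; print("ridge",t.mean(0))
nk=P[(abs(P[:,0]-487)<20)&(P[:,1]>-206)&(P[:,1]<-192)&(P[:,2]>55)&(P[:,2]<75)]; t=nk[nk[:,2]>nk[:,2].max()-2]; print("neck ridge",t.mean(0))
plan([487.6,-221.5,49],[0.999,-0.045])
E
```

```text
t: 6.4
position: [487.5, -221.2, 121.2]
tcp_rot: [0.0, 0.722, 0.692, 0.0]
contact_force: [-0.6, 0.2, -0.3]
grip_width: 88.2
finger_force: 0.0
[[ 0.  1.  0.]
 [ 1. -0. -0.]
 [-0.  0. -1.]] [ 487.5 -221.2  121.2]
1046 [ 477.2 -232.3   52.2] [ 499.5 -209.    72.1] ((488.4977722167969, -220.25425720214844), (23.130495071411133, 21.947132110595703), 86.98143005371094)
ridge [ 488.2 -220.6   69.9]
neck ridge [ 489.3 -198.9   66.2]
tool cm [-0.   0.   7.2]
rot [0. 0. 0.]
```

View pics/w2.png

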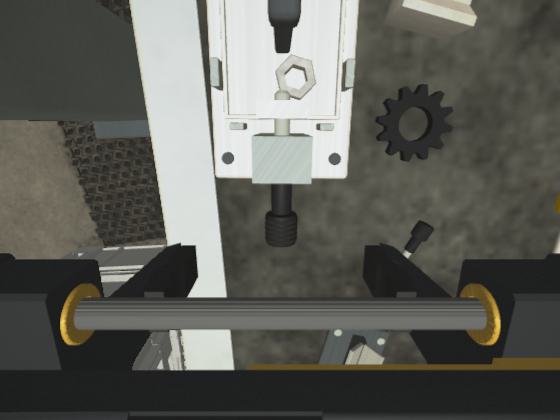

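Wrist view: knob at (281,228) and neck entering the block at (281,160), centred between the fingers. The look-alike at (418,235) stays clear. Descend and close.

```bash
python3 -m jog '{"translation":[[0.03,0.07,2],[0.03,0.07,4],[0.03,0.07,6],[0.03,0.07,7],[0.03,0.07,7.2],[0.03,0.07,7.2],[0.03,0.07,7.2],[0.03,0.07,7.2],[0.03,0.07,7.2],[0.03,0.07,7.2],[0.03,0.07,7.2],[0.03,0.07,7.2],[0.03,0.07,7.2],[0.03,0.07,7.2],[0.03,0.07,7.2],[0.03,0.07,7.2]],"rot":[[0,0,0],[0,0,0],[0,0,0],[0,0,0],[0,0,0],[0,0,0],[0,0,0],[0,0,0],[0,0,0],[0,0,0],[0,0,0],[0,0,0],[0,0,0],[0,0,0],[0,0,0],[0,0,0]],"hand":[1,1,1,1,1,1,0.5,0.35,0.25,0.15,0,0,0,0,0,0]}'; python3 -c "
from h import *
M,p=Tt();print(p,np.round(M,3));o=monitor.get_obs();print(o['moment'],o['joint_positions'])"
```

```text
t: 8.05
position: [488.1, -220.9, 48.7]
tcp_rot: [0.0, 0.723, 0.691, 0.0]
contact_force: [-0.4, 0.1, 0.3]
grip_width: 20.3
finger_force: 29.9
[ 488.06825129 -220.88951957   48.72087023] [[ 0.045  0.999  0.   ]
 [ 0.999 -0.045 -0.   ]
 [-0.     0.    -1.   ]]
[-0.04143992  0.06736832 -0.05555469] [-6.43831369e-01  5.75725013e-01  1.67712186e+00  1.10152952e-05
  8.88716827e-01 -5.98797527e-01]
```

```bash
python3 -m jog '{"translation":[[-0.5,0,0],[-1,0,0],[-1.5,0,0],[-2,0,0],[-2.5,0,0],[-3,0,0],[-3.5,0,0],[-4,0,0],[-4.5,0,0],[-5,0,0],[-5.5,0,0],[-6,0,0],[-6.5,0,0],[-7,0,0],[-7.5,0,0],[-7.5,0,0],[-7.5,0,0],[-7.5,0,0]],"rot":[[0,0,0],[0,0,0],[0,0,0],[0,0,0],[0,0,0],[0,0,0],[0,0,0],[0,0,0],[0,0,0],[0,0,0],[0,0,0],[0,0,0],[0,0,0],[0,0,0],[0,0,0],[0,0,0],[0,0,0],[0,0,0]],"hand":[0,0,0,0,0,0,0,0,0,0,0,0,0,0,0,0,0,0]}'
python3 - <<'E'
from h import *
np.set_printoptions(precision=1,suppress=True)
d=shot("wrist"); cv2.imwrite("pics/w3.png",d["img"]); P=cloud(d)
k=P[(abs(P[:,0]-486)<12)&(P[:,1]>-278)&(P[:,1]<-195)&(P[:,2]>45)&(P[:,2]<75)]
for y in range(-280,-195,6):
    s=k[abs(k[:,1]-y)<3]
    if len(s): print(y,s[:,0].mean(),s[:,2].max(),len(s))
M,p=Tt(); print(p)
E
```

```text
t: 9.85
position: [484.7, -295.6, 48.7]
tcp_rot: [-0.0, 0.723, 0.691, 0.0]
contact_force: [-0.7, 0.8, -1.3]
grip_width: 20.5
finger_force: 29.9
-280 485.75162045426885 66.92233045673493 72
-274 486.0872302854717 66.87197784701397 401
-268 486.2669095210616 67.15286577128309 403
-262 486.46970091012486 66.97706306803414 403
-256 486.867218824566 64.9112833314182 318
-250 487.1397460959779 65.2876954484715 324
-244 487.39220722306214 64.94738828221324 330
-238 487.8052505707784 64.88192844529802 347
-232 488.08574268881506 65.30642730045722 370
-226 488.4431166852233 64.52258998852659 370
-220 488.65556280993087 64.84459991677106 387
-214 488.88960310368367 64.88129469473598 411
-208 489.07498296549073 65.51964557433855 296
[ 484.7 -295.6   48.7]
```

View pics/w3.png

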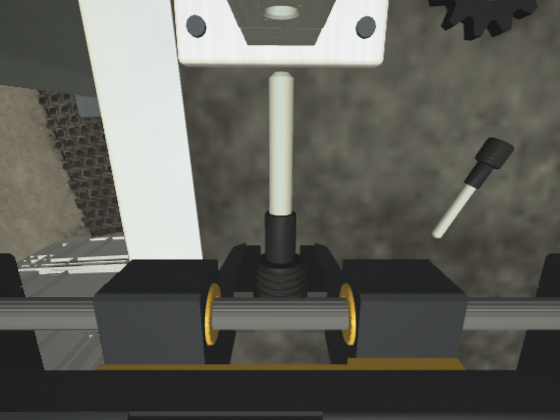

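Wrist view: pin fully drawn and level, tip at (281,75) in front of the plate edge at row 65, knob held at (281,275). Next: over the rest.

```bash
python3 -m jog '{"translation":[[0,0,-1.5],[-1,0.2,-3],[-3,1,-3.5],[-5,2,-3.5],[-7,3,-3.5],[-9,4,-3.5],[-11,5,-3.5],[-13,5.6,-3.5],[-13.9,5.9,-3.5],[-13.9,5.9,-3],[-13.9,5.9,-2],[-13.9,5.9,-1],[-13.9,5.9,0],[-13.9,5.9,0],[-13.9,5.9,0]],"rot":[[0,0,0],[0,0,0.02],[0,0,0.05],[0,0,0.08],[0,0,0.11],[0,0,0.14],[0,0,0.17],[0,0,0.2],[0,0,0.225],[0,0,0.225],[0,0,0.225],[0,0,0.225],[0,0,0.225],[0,0,0.225],[0,0,0.225]],"hand":[0,0,0,0,0,0,0,0,0,0,0,0,0,0,0]}'
cat > chk.py <<'E'
from h import *
import sys
np.set_printoptions(precision=1,suppress=True)
d=shot("wrist"); cv2.imwrite(sys.argv[1],d["img"]); P=cloud(d); o=monitor.get_obs()
c=np.array([553.6,-377.]);u=np.array([.267,.964]);e=np.array([.964,-.267])
A=np.c_[(P[:,:2]-c)@e,(P[:,:2]-c)@u,P[:,2]]
A=A[(abs(A[:,0])<45)&(abs(A[:,1])<75)]
zt=float(sys.argv[2])  # expected shank top
for y in range(-60,50,8):
    s=A[(abs(A[:,1]-y)<4)&(abs(A[:,2]-zt)<4)&(abs(A[:,0])<9)]
    r=A[(abs(A[:,1]-y)<4)&(A[:,2]>16)&(A[:,2]<39.5)]
    print(y,"pin",len(s),s[:,0].mean() if len(s) else 0,np.median(s[:,2]) if len(s) else 0,"V rim x",(r[:,0].min(),r[:,0].max(),len(r)) if len(r) else 0)
f=A[(A[:,2]>3)&(A[:,2]<10)&(abs(A[:,1])<40)]; print("foot",f.min(0),f.max(0))
s=A[(abs(A[:,2]-zt)<4)&(abs(A[:,0])<9)]; print("tip y",np.percentile(s[:,1],[99.5,100]))
print(Tt()[1],o["contact_force"],o["grip_width"])
E
python3 chk.py pics/w4.png 65
```

```text
t: 11.4
position: [537.4, -437.1, 48.6]
tcp_rot: [-0.0, 0.796, 0.606, -0.0]
contact_force: [0.6, -0.0, -0.6]
grip_width: 20.7
finger_force: 29.9
-60 pin 327 -0.13732323799846052 67.80881336280802 V rim x 0
-52 pin 626 0.21748969459084752 65.80484464090422 V rim x 0
-44 pin 477 0.49444487637603857 64.81925572623449 V rim x 0
-36 pin 507 0.6283825786629563 64.59901102176686 V rim x 0
-28 pin 439 0.6518297464793137 63.34456802876666 V rim x (np.float64(-15.84227506635669), np.float64(16.258346135764793), 34)
-20 pin 359 0.6423691210332297 62.9440920717592 V rim x (np.float64(-16.332627858483228), np.float64(16.665944113903105), 623)
-12 pin 390 0.7170802797718789 62.91575577199143 V rim x (np.float64(-16.12732878961866), np.float64(16.4771256192595), 662)
-4 pin 398 0.7046281056106566 62.765208657469316 V rim x (np.float64(-15.834492388460664), np.float64(16.71753805870021), 677)
4 pin 429 0.8217993860544962 62.64827028497197 V rim x (np.float64(-16.210213992083855), np.float64(16.55704048649271), 718)
12 pin 427 0.7712848428555094 62.71120211240586 V rim x (np.float64(-15.822003275487397), np.float64(16.891913571934086), 743)
20 pin 450 0.9179613369040673 62.5550649510687 V rim x (np.float64(-16.10086005451732), np.float64(16.89710561086371), 776)
28 pin 138 0.8478131689983984 62.25811697895642 V rim x (np.float64(-15.879918391471524), np.float64(16.811168681640712), 123)
36 pin 0 0 0 V rim x 0
44 pin 0 0 0 V rim x 0
foot [-40.5 -31.8   3. ] [33.1 35.8 10. ]
tip y [26.  27.1]
[ 537.5 -437.3   49. ] [ 0.1 -0.  -1.5] 20.421468797884916
```

View pics/w4.png

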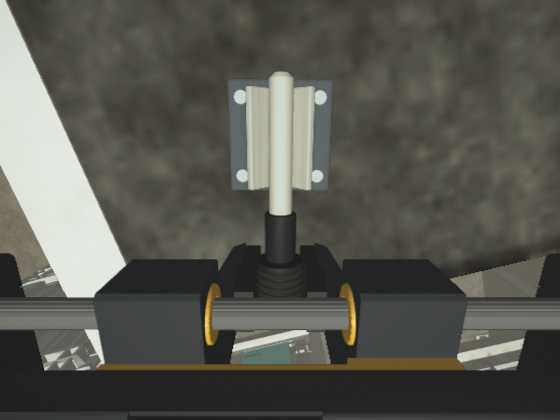

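Pin lies right over the V (shank column 281, V columns 247–314), within 1 mm across and about 3 mm along. Lower it.

```bash
python3 -m jog '{"translation":[[0,-0.03,0.6],[0,-0.03,1.2],[0,-0.03,1.8],[0,-0.03,2.2],[0,-0.03,2.5],[0,-0.03,2.7],[0,-0.03,2.8],[0,-0.03,2.85],[0,-0.03,2.85],[0,-0.03,2.85]],"rot":[[0,0,0],[0,0,0],[0,0,0],[0,0,0],[0,0,0],[0,0,0],[0,0,0],[0,0,0],[0,0,0],[0,0,0]],"hand":[0,0,0,0,0,0,0,0,0,0]}'; python3 chk.py pics/w5.png 34.5 | tail -12
```

```text
t: 12.45
position: [537.1, -437.3, 20.4]
tcp_rot: [0.0, 0.796, 0.606, -0.0]
contact_force: [-0.2, 0.7, -0.2]
grip_width: 20.5
finger_force: 29.9
-20 pin 505 0.03398438438634286 34.26325599104973 V rim x (np.float64(-16.11489339908693), np.float64(16.802986653995482), 1420)
-12 pin 529 0.17962298225257844 34.22270995546012 V rim x (np.float64(-16.243146190117685), np.float64(16.770601331989635), 1510)
-4 pin 560 0.17835850245268361 34.238419733264145 V rim x (np.float64(-16.138203383430852), np.float64(16.77233663514005), 1576)
4 pin 581 -0.12542977884665543 34.01739052457495 V rim x (np.float64(-16.17678280734931), np.float64(16.860707155969862), 1622)
12 pin 636 -0.007058042211211895 33.93411243179282 V rim x (np.float64(-16.14553852282158), np.float64(16.916068062080996), 1797)
20 pin 655 -0.20310475835581912 33.836953865533076 V rim x (np.float64(-15.821098607869597), np.float64(17.027844593755116), 1841)
28 pin 190 0.35613568356330555 33.83264617688999 V rim x (np.float64(-15.66067322806639), np.float64(16.754625385427747), 369)
36 pin 0 0 0 V rim x 0
44 pin 0 0 0 V rim x 0
foot [-31.6 -31.7   3. ] [30.7 32.6 10. ]
tip y [26.4 27.2]
[ 537.1 -437.3   20.4] [-0.7  0.1 -0.1] 20.526800033503317
```

```bash
python3 -m jog '{"translation":[[0,0,0.05],[0,0,0.05],[0,0,0.05],[0,0,0.05],[0,0,0.05],[0,0,0.05],[0,0,0.05],[0,0,-1],[0,0,-3],[0,0,-6],[0,0,-9],[0,0,-12],[0,0,-13],[0,0,-13],[0,0,-13]],"rot":[[0,0,0],[0,0,0],[0,0,0],[0,0,0],[0,0,0],[0,0,0],[0,0,0],[0,0,0],[0,0,0],[0,0,0],[0,0,0],[0,0,0],[0,0,0],[0,0,0],[0,0,0]],"hand":[0,0.3,0.5,0.8,1,1,1,1,1,1,1,1,1,1,1]}'; python3 chk.py pics/w6.png 34.5
python3 - <<'E'
from h import *
for z in(185,118): plan([494.4,-84.3,z],[0.999,-0.045])
E
```

```text
t: 14.0
position: [536.7, -436.8, 148.7]
tcp_rot: [-0.001, 0.796, 0.606, -0.0]
contact_force: [0.0, 0.0, -1.1]
grip_width: 88.2
finger_force: 0.0
-60 pin 55 0.7203117220326832 37.083155297900646 V rim x (np.float64(-10.733285003447577), np.float64(10.423028443003487), 126)
-52 pin 127 0.15141480474409866 35.652901418146655 V rim x (np.float64(-10.666695832637993), np.float64(10.296495102565416), 193)
-44 pin 144 0.02208227405003238 35.3624946971014 V rim x (np.float64(-6.195374397182673), np.float64(6.8006162832251125), 148)
-36 pin 142 0.03517293728733738 35.31322884482812 V rim x (np.float64(-6.162734529406081), np.float64(6.722988849081174), 146)
-28 pin 127 0.1313970708791456 34.12684057486035 V rim x (np.float64(-14.280595055628732), np.float64(15.740658077595926), 148)
-20 pin 135 -0.07620318093024228 33.38513605026344 V rim x (np.float64(-16.05992485103147), np.float64(16.50876406715719), 382)
-12 pin 137 0.16432911675259815 33.3951015811445 V rim x (np.float64(-15.885214051908408), np.float64(16.43038235480246), 386)
-4 pin 153 -0.009003037161235553 33.20828458335089 V rim x 
[... 167 characters left out ...]
oat64(16.001817840975225), 411)
12 pin 133 0.41763005674069537 33.55394202467849 V rim x (np.float64(-16.19873390954708), np.float64(16.702175229881323), 402)
20 pin 157 0.18166850432344492 33.52610953122286 V rim x (np.float64(-16.33748802317876), np.float64(16.57367782116042), 446)
28 pin 47 0.027174026170932866 33.05063887468464 V rim x (np.float64(-16.044588780224217), np.float64(16.432149717647782), 98)
36 pin 0 0 0 V rim x 0
44 pin 0 0 0 V rim x 0
foot [-30. -31.   3.] [30.2 32.5 10. ]
tip y [26.4 27. ]
[ 536.6 -436.7  148.3] [-0.1 -0.   0. ] 87.81815359088336
tool cm [ 32.846 -13.481  -3.582]
rot [-0.0023 -0.0019 -0.225 ]
tool cm [ 32.835 -13.464   3.118]
rot [-0.0023 -0.0019 -0.225 ]
```

View pics/w6.png

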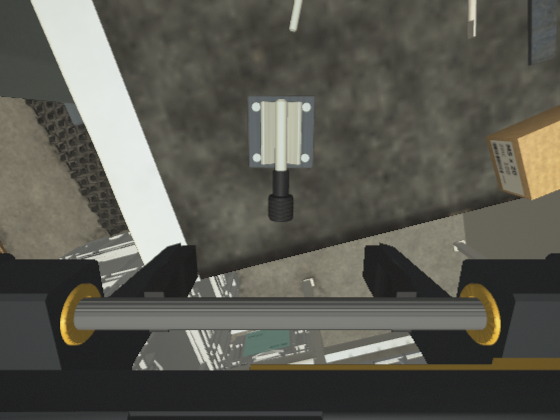

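Pin lies in the V (shank on column 281, rows 97–170), released. Now over the bar.

```bash
python3 -m jog '{"translation":[[1,-0.4,-2],[4,-1.6,-3.6],[7,-2.9,-3.6],[10,-4.1,-3.6],[13,-5.3,-3.6],[16,-6.6,-3.6],[19,-7.8,-3.6],[22,-9,-3.6],[25,-10.2,-3.6],[28,-11.5,-3.6],[30,-12.3,-3.6],[32,-13.1,-3.6],[32.8,-13.5,-3.6],[32.8,-13.5,-3.6],[32.8,-13.5,-3.6],[32.8,-13.5,-3.6]],"rot":[[0,0,0],[0,0,-0.02],[0,0,-0.04],[0,0,-0.06],[0,0,-0.08],[0,0,-0.1],[0,0,-0.12],[0,0,-0.14],[0,0,-0.16],[0,0,-0.18],[0,0,-0.2],[0,0,-0.22],[0,0,-0.225],[0,0,-0.225],[0,0,-0.225],[0,0,-0.225]],"hand":[1,1,1,1,1,1,1,1,1,1,1,1,1,1,1,1]}'
python3 - <<'E'
from h import *
np.set_printoptions(precision=1,suppress=True)
rect=lambda Q: cv2.minAreaRect(Q[:,:2].astype(np.float32))
for n in("wrist","side"):
    d=shot(n); P=cloud(d); cv2.imwrite(f"pics/{n}7.png",d["img"])
    b=P[(abs(P[:,0]-494)<20)&(abs(P[:,1]+83)<50)&(P[:,2]>122)&(P[:,2]<150)]
    print(n,len(b),rect(b) if len(b)>5 else 0, np.median(b[:,2]) if len(b) else 0)
plan([494.4,-84.3,119],[0.999,-0.045])
E
```

```text
t: 15.65
position: [494.5, -86.0, 186.0]
tcp_rot: [-0.0, 0.723, 0.691, -0.0]
contact_force: [0.4, -0.3, -0.1]
grip_width: 88.0
finger_force: 0.0
wrist 1629 ((495.426513671875, -82.90086364746094), (63.89805603027344, 11.547502517700195), 87.13787841796875) 137.0284232528812
side 103 ((494.1794128417969, -85.60987854003906), (63.86172103881836, 12.021113395690918), 87.12583923339844) 137.1742776052737
tool cm [ 0.2 -0.   6.7]
rot [-0.  0. -0.]
```

View pics/wrist7.png

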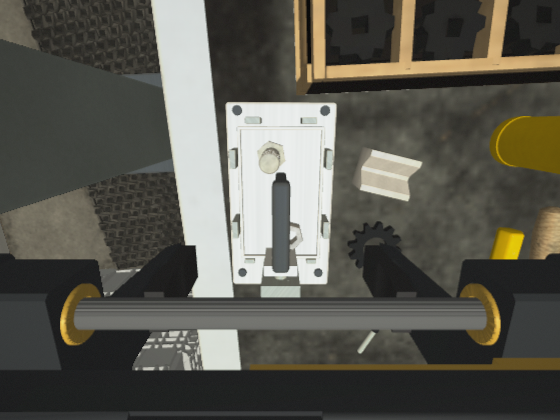

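Bar at (281,225) is centred between the fingers, bolt at (270,157), nut at (294,235). Descend and grip.

```bash
python3 -m jog '{"translation":[[0.2,0.04,2],[0.2,0.04,4],[0.2,0.04,5.5],[0.2,0.04,6.4],[0.2,0.04,6.7],[0.2,0.04,6.7],[0.2,0.04,6.7],[0.2,0.04,6.7],[0.2,0.04,6.7],[0.2,0.04,6.7],[0.2,0.04,6.7],[0.2,0.04,6.7],[0.2,0.04,6.7],[0.2,0.04,6.7],[0.2,0.04,6.7],[0.2,0.04,6.7],[0.2,0.04,6.7]],"rot":[[0,0,0],[0,0,0],[0,0,0],[0,0,0],[0,0,0],[0,0,0],[0,0,0],[0,0,0],[0,0,0],[0,0,0],[0,0,0],[0,0,0],[0,0,0],[0,0,0],[0,0,0],[0,0,0],[0,0,0]],"hand":[1,1,1,1,1,1,0.7,0.5,0.35,0.25,0.18,0.12,0.05,0,0,0,0]}'
```

```text
t: 17.45
position: [495.1, -83.1, 119.2]
tcp_rot: [0.0, 0.723, 0.691, 0.0]
contact_force: [1.1, -0.2, -1.9]
grip_width: 11.5
finger_force: 30.0
```

```bash
python3 -m jog '{"translation":[[0,0,-0.1],[0,0,-0.2],[0,0,-0.35],[0,0,-0.5],[0,0,-0.7],[0,0,-0.9],[0,0,-1.1],[0,0,-1.3],[0,0,-1.5],[0,0,-1.7],[0,0,-1.9],[0,0,-2.1],[0,0,-2.3],[0,0,-2.5],[0,0,-2.65],[0,0,-2.8],[0,0,-2.9],[0,0,-3],[0,0,-3],[0,0,-3]],"rot":[[0,0,0],[0,0,0],[0,0,0],[0,0,0],[0,0,0],[0,0,0],[0,0,0],[0,0,0],[0,0,0],[0,0,0],[0,0,0],[0,0,0],[0,0,0],[0,0,0],[0,0,0],[0,0,0],[0,0,0],[0,0,0],[0,0,0],[0,0,0]],"hand":[0,0,0,0,0,0,0,0,0,0,0,0,0,0,0,0,0,0,0,0]}'
python3 - <<'E'
from h import *
np.set_printoptions(precision=1,suppress=True)
d=shot("side"); P=cloud(d)
b=P[(abs(P[:,0]-495)<60)&(abs(P[:,1]+83)<75)]
for z in range(0,200,10): print(z,int(((b[:,2]>=z)&(b[:,2]<z+10)).sum()),end="; ")
d=shot("wrist"); cv2.imwrite("pics/w8.png",d["img"])
print(monitor.get_obs()["moment"])
E
```

```text
t: 19.45
position: [494.9, -83.1, 149.2]
tcp_rot: [-0.0, 0.723, 0.691, -0.0]
contact_force: [0.1, 0.4, -5.2]
grip_width: 11.3
finger_force: 30.0
0 120; 10 440; 20 109; 30 171; 40 38; 50 1; 60 670; 70 236; 80 94; 90 57; 100 108; 110 33; 120 14; 130 17; 140 49; 150 55; 160 140; 170 54; 180 78; 190 32; [-0.1  0.1 -0.1]
```

View pics/w8.png

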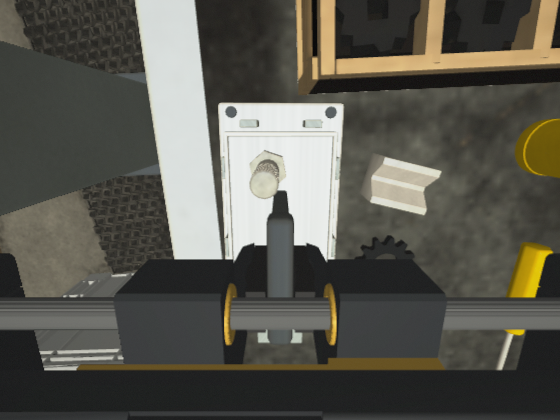

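Carrier is up 3 cm, level, with the bolt standing at (268,172). Continue to 10 cm.

```bash
python3 -m jog '{"translation":[[0,0,-0.2],[0,0,-0.5],[0,0,-0.9],[0,0,-1.4],[0,0,-1.9],[0,0,-2.4],[0,0,-2.9],[0,0,-3.4],[0,0,-3.9],[0,0,-4.4],[0,0,-4.9],[0,0,-5.4],[0,0,-5.9],[0,0,-6.3],[0,0,-6.6],[0,0,-6.8],[0,0,-6.9],[0,0,-7],[0,0,-7],[0,0,-7]],"rot":[[0,0,0],[0,0,0],[0,0,0],[0,0,0],[0,0,0],[0,0,0],[0,0,0],[0,0,0],[0,0,0],[0,0,0],[0,0,0],[0,0,0],[0,0,0],[0,0,0],[0,0,0],[0,0,0],[0,0,0],[0,0,0],[0,0,0],[0,0,0]],"hand":[0,0,0,0,0,0,0,0,0,0,0,0,0,0,0,0,0,0,0,0]}' && python3 -m jog '{"translation":[[0,0,0],[0,0,0],[0,0,0],[0,0,0],[0,0,0],[0,0,0],[0,0,0],[0,0,0],[0,0,0],[0,0,0]],"rot":[[0,0,0],[0,0,0],[0,0,0],[0,0,0],[0,0,0],[0,0,0],[0,0,0],[0,0,0],[0,0,0],[0,0,0]],"hand":[0,0,0,0,0,0,0,0,0,0]}'
python3 - <<'E'
from h import *
d=shot("side"); P=cloud(d)
b=P[(abs(P[:,0]-495)<50)&(abs(P[:,1]+83)<75)&(P[:,2]>122)&(P[:,2]<142)]
A=np.c_[b[:,:2]-b[:,:2].mean(0),np.ones(len(b))]; print(len(b),np.linalg.lstsq(A,b[:,2],rcond=None)[0])
cv2.imwrite("pics/side9.png",cv2.resize(d["img"][170:420,180:400],None,fx=2.4,fy=2.4))
E
```

```text
t: 21.55
position: [494.9, -83.1, 219.1]
tcp_rot: [-0.0, 0.723, 0.691, -0.0]
contact_force: [1.0, -0.2, -6.2]
grip_width: 11.4
finger_force: 30.0
t: 22.55
position: [494.9, -83.1, 219.2]
tcp_rot: [0.0, 0.723, 0.691, 0.0]
contact_force: [1.1, -0.6, -6.1]
grip_width: 11.2
finger_force: 30.0
786 [-2.48900877e-04  6.49731367e-03  1.37569652e+02]
```

View pics/side9.png

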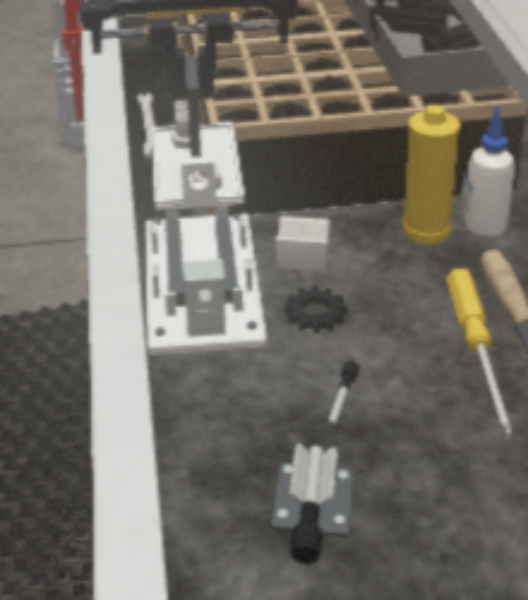

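Side view: carrier level above the nest at crop (197,165), bolt standing at (180,125), pin in the V at (308,520), bystanders untouched. Hand in.

```bash
python3 -c "
from rig import close_job
print(close_job())"
```

```text
the job is handed in; nothing more can be done
None
```

The job is handed in, with no verdict returned: the pin lies released in the rest's V, and the carrier is held level about 10 cm above the nest. The bolt is standing on it; the nut was last seen in place just before the lift.

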